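Fold the pierogi press open

ROBOT

A 6-joint arm with a two-finger parallel gripper is mounted at the origin on the work surface. World frame = base frame: x ahead of the robot, y to its left, z up, the work surface at z = 0. Lengths are in m, angles in degrees, forces in N, time in s.
With the tool pointing down it reaches from about 0.4 to 0.825 m from the base axis. Payload 7 kg.
Tool frame: the origin (TCP) lies at the very end of the fingers, on their centre line; the grasp point (between the pads) lies 19 mm behind it (ctrl.grasp_offset is the distance from the TCP to the grasp point, in m); z points along the fingers, y is the line along which they close (so a half turn about z gives the same grasp; the last joint's range is limited). The gripper opens to 88 mm and grips with 3 to 60 N. Pads are 19 mm wide; open, the fingers measure 130 mm over their backs; the gripper's body (78 mm by 193 mm) begins 47 mm behind the grasp point.
Start: joints at [-59.009, 20.546, 0.682, 0, -70.136, -16.507], TCP at [0.169, -0.654, 0.19] pointing down, gripper open.
Joint ranges: [-176.03, 176.03], [-82.01, 121.73], [-58.28, 71.71], [-173.87, 95.51], [-174.79, -0.11], [-173.66, 173.66]. Speed limits (degrees/s): [136.94, 136.94, 172.46, 180, 180, 180].

INTERFACE

Orientations are given as [roll, pitch, yaw] about the fixed x, y, z axes, in that order (R = Rz(yaw) Ry(pitch) Rx(roll)).
In Python, from plant import ctrl gives the robot as it stands. The module is installed in compiled form; this text tells all that it offers.
- The arm moves only by the tool jog_arm, never from a script. Its argument "plan" is a list that holds one entry, the list of rows, each a list of 7 numbers: the opening, from 0 (shut) to 1 (fully open), then the shift along the tool's x, y, z in m, then the turn, a rotation vector about the tool's x, y, z in degrees. A call has 1 to 20 rows; each row is the pose to reach, as a shift and turn from the pose commanded when the call began, along the tool's axes at that moment; what a row does not reach only later rows make up. A row lasts 1/8 s, in which the tool goes at most 62.5 mm and 10.7 degrees, less where a joint would pass 70% of its speed; a pose out of reach is approached as far as the arm can. A call with a gripper value outside its range is refused whole. The fingers move at their own pace and stop on an object; the grip force is fixed at half the most. Time passes only in rows, so rows that repeat a pose let the fingers close. It gives the time, the measured TCP pose, the force, the opening and the grip force at its end, in the units of the state.
- ctrl.get_obs(): the state, without advancing time (a new reading comes with each control period).
- ctrl.snapshot(name): name is "scene" or "top" or "wrist"; returns a dict with "image" (400x640x3 uint8, red, green, blue), "vertical_fov" (degrees; the focal length in pixels is half the picture's height over the tangent of half this angle, whatever the lens; pixels are square), "cx", "cy" (the principal point, pixels), "R" (3x3) and "t" (3): a world point X has camera coordinates R X + t; the wrist camera has in their place "T_tool_cam" (4x4, takes a point from camera to tool coordinates, whose origin is the TCP and whose axes are the flange's). Camera axes: x right, y down, z forward; pixel columns grow to the right and rows downward; lengths in m; the calibration is good to about 2 mm. A picture is of the moment at which its call begins: read the wrist's pose just before it. There is no depth.
- ctrl.close_job(): hands the job in; it is judged then, once.
The state is a dict: "clock": time; "joint_pos": joint angles; "qvel": joint speeds; "tau": joint torques, N m; "tool_pos": TCP position; "orientation": TCP orientation; "force": force on the tool from outside, world axes, zero at the start; "moment": the same for the moment, N m; "opening": finger opening in m; "gripper_force": force on a finger pad.
Only numpy, scipy, OpenCV 4.12 (cv2) and the standard library are available. Lean on these libraries where they do the work, as an engineer would, in place of code of your own. Each camera call takes 0.05 s, during which the arm holds its last target. There are 200 camera calls.

TASK

Get the pierogi press ready for filling. Use the fingertips to nudge things rather than pick them up: first push the little pinch pot along the worktop until it is out of the place behind the hinge where the press's upper half will fold down; then flip the upper half up by its ear and over past the balance point, so that it drops back and lies fully open by its own weight, without coming down on the pot. Lift neither pot nor press, keep the pot upright and the press where it stands, leave everything else alone, and finish clear of everything.

Things in the scene. Friction and masses are not known exactly. Their poses are not given: they have to be found in the camera images.
- press: Lower half of a white plastic pierogi press, loose on the worktop, weighted, 500 g: a round cup 90 mm across at its rim and 80 mm at its foot, 31 mm high. Origin at the centre of its underside; +x points from the centre towards the hinge (away from the robot, give or take the yaw), z up. The press must not be lifted, nor pushed more than about 2 cm.
- upper (a joint): Hinge angle of the upper half (rad): 0 = shut, about 1.5 = balance point, 3.05 = folded back, open, at its stop. No spring; damped, it takes about a second to fall either way. The upper half (about 90 g, 92 mm across, 16 mm thick) has an ear opposite the hinge: a flat tab 50 mm wide, 7 mm thick, overhanging the lower half by 37 mm, free underneath down to the worktop.
- press_hinge (a point): Middle of the hinge axis, 48 mm along +x of the press from its centre and 34 mm above the worktop. The axis is parallel to the press's y axis.
- ear_edge (a point): Middle of the lower outer edge of the ear; moves with the upper half. Shut, it is 130 mm from the hinge axis towards the press's -x and 36 mm above the worktop.
- press_landing (a point): Point on the worktop, 48 mm beyond the hinge along the press's +x: under the centre of the 92 mm round upper half once it is folded open. The 50 mm wide ear then reaches to 130 mm beyond the hinge, and the open half lies some 20 to 40 mm above the worktop, so the pot does not fit beneath it.
- pot: Tiny round terracotta-coloured ceramic pinch pot, 54 mm across, 44 mm high, open at the top, 110 g or so, loose. Origin at the centre of its underside. Starts just behind the hinge, in the upper half's way.
- spoon_mid (a point): Bystander: middle of an olive-wood spoon 240 mm long, up to about 50 mm wide at the bowl, lying roughly parallel to the press's x axis, to one side of the press.
- cutter: Bystander: open steel ring (dough cutter), 72 mm across, 40 mm high, beside the press on the other side from the spoon. Origin at the centre of its underside.
- bowl: Bystander: stainless bowl, 190 mm across, 75 mm high. Origin under its centre.
- jar: Bystander: glass jar, 84 mm across, 120 mm high. Origin under its centre.
- mill: Bystander: turned wooden pepper mill, 56 mm across, 150 mm high. Origin under its centre.

How it is judged:
By the outcome, as a careful person would: the job done as asked, in the order asked, and still so for the second after the job is handed in, with the robot touching nothing.
It also fails if it takes over 58 s, if anything falls off the work surface, if the arm or the gripper's body presses on something with over 40 N, if the wrist force passes 120 N, or if a joint passes its speed limit or range.

## Working session

There is one attempt and no reset: what is moved stays moved. The work goes in short steps, Python scripts to look and compute and a tool call to move; the robot and the scene stay as the last step left them, time stands still between calls to the robot, and variables do not carry over. Pictures are saved under pics/ and viewed, at most 10 in all, crops included, and the job is handed in when it is done.

Besides the shell and the picture viewer there is one more tool, called after "Call:" as a command line: name --argument value ..., lists and objects as JSON in quotes. jog_arm: Moves the arm, as the interface text tells. Its arguments: {"type":"object","properties":{"plan":{"type":"array","items":{"type":"array","items":{"type":"array","items":{"type":"number"}}}}},"required":["plan"]}

```bash
mkdir -p pics
cat > h.py <<'E'
import numpy as np,cv2,pickle
from plant import ctrl
def snap(n,f):
    s=ctrl.snapshot(n); cv2.imwrite(f'pics/{f}.png',s['image'][:,:,::-1]); pickle.dump(s,open(f'{f}.pkl','wb')); return s
def ray(s,u,v):
    f=s['image'].shape[0]/2/np.tan(np.radians(s['vertical_fov']/2))
    d=np.array([(u-s['cx'])/f,(v-s['cy'])/f,1.]); R=np.array(s['R']);t=np.array(s['t'])
    return -R.T@t, R.T@d
def plane(s,u,v,z):
    c,d=ray(s,u,v); return c+d*(z-c[2])/d[2]
def proj(s,X):
    f=s['image'].shape[0]/2/np.tan(np.radians(s['vertical_fov']/2))
    p=np.array(s['R'])@np.array(X)+np.array(s['t']); return np.array([s['cx']+f*p[0]/p[2],s['cy']+f*p[1]/p[2]])
def tri(s1,p1,s2,p2):
    c1,d1=ray(s1,*p1);c2,d2=ray(s2,*p2)
    k=np.linalg.lstsq(np.stack([d1,-d2],1),c2-c1,rcond=None)[0]
    a=c1+k[0]*d1;b=c2+k[1]*d2; return (a+b)/2,np.linalg.norm(a-b)
E
python3 - <<'E'
from h import *
np.set_printoptions(precision=3,suppress=True)
for n in ('top','scene'):
    s=snap(n,n+'0'); print(n,s['vertical_fov'],s['cx'],s['cy'],-np.array(s['R']).T@np.array(s['t']),np.array(s['R']).tolist())
o=ctrl.get_obs();print(o)
E
```

```text
top 55.80591973937565 322.25419864647847 201.39105447637272 [ 0.384 -0.011  1.159] [[0.0036379838818180223, -0.9999923058381671, 0.0014674255488454236], [-0.9915037106334903, -0.0037979027396661744, -0.13002295080023304], [0.1300275235221198, -0.0009819364774809683, -0.9915098985524345]]
scene 49.36588966151479 323.90013255784646 200.24918945075086 [1.069 0.559 1.03 ] [[-0.7100747762752793, 0.7041260758320216, -0.0005305007166886187], [0.5444542576261608, 0.5485759261503309, -0.6345344865340677], [-0.4465012580613389, -0.45085576693850204, -0.7728943679235455]]
{'clock': 0.1, 'joint_pos': array([-59.009,  20.588,   0.637,  -0.019, -70.133, -16.505]), 'qvel': array([-0.162,  0.006,  0.175,  0.026,  0.063, -0.081]), 'tau': array([ -0.005, -58.416,  29.375,   7.016,   0.01 ,  -0.   ]), 'tool_pos': array([ 0.169, -0.653,  0.189]), 'orientation': array([ 179.915,   -0.006, -165.521]), 'force': array([ 0.49 , -0.134,  0.559]), 'moment': array([ 0.022,  0.002, -0.01 ]), 'gripper_force': 0.0, 'opening': 0.08762221171014174}
```

View pics/top0.png

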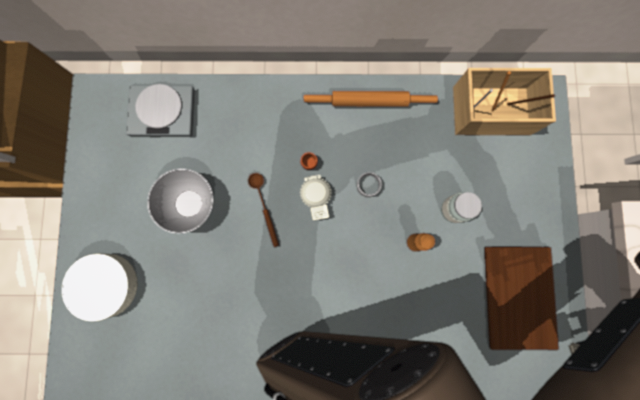

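View pics/scene0.png

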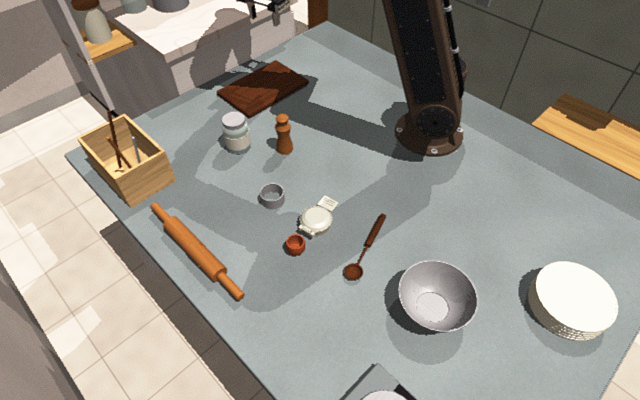

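The top view shows the press at (316,192) with its ear at (320,213), the pot at (310,161), the cutter at (370,185), and the spoon running from (257,180) to (275,245). The scene view shows the press at (316,219), ear at (328,203), pot at (295,244). Next I'll measure these.

Run:
```python
from h import *
np.set_printoptions(precision=4,suppress=True)
T=pickle.load(open('top0.pkl','rb'));S=pickle.load(open('scene0.pkl','rb'))
def blob(s,win,lo,hi):
    x0,y0,x1,y1=win; hsv=cv2.cvtColor(s['image'],cv2.COLOR_RGB2HSV)
    m=np.zeros(hsv.shape[:2],np.uint8); m[y0:y1,x0:x1]=cv2.inRange(hsv,lo,hi)[y0:y1,x0:x1]
    c=max(cv2.findContours(m,0,2)[0],key=cv2.contourArea); return m,c
W=((10,0,150),(50,90,255)); P=((0,120,60),(20,255,255))
for n,s,wp,wq in(('T',T,(290,172,345,225),(295,148,328,172)),('S',S,(290,190,345,245),(280,230,310,260))):
    hs=cv2.cvtColor(s['image'],cv2.COLOR_RGB2HSV)
    print(hs[192,316] if n=='T' else hs[219,316], hs[150,350])
    for w,c in((wp,W),(wq,P)):
        m,k=blob(s,w,*c); M=cv2.moments(k)
        print(n,cv2.boundingRect(k),M['m10']/M['m00'],M['m01']/M['m00'],M['m00'],cv2.minAreaRect(k))
print('cutter',plane(T,370,185,.02),'spoon',plane(T,257,180,.01),plane(T,275,245,.01),'pot',plane(T,310.5,161,.03))
ims=[]
for s,(x,y,w,h) in((T,(280,140,70,90)),(S,(270,185,70,90))):
    ims.append(cv2.resize(s['image'][y:y+h,x:x+w,::-1],None,fx=5,fy=5,interpolation=cv2.INTER_CUBIC))
cv2.imwrite('pics/c0.png',np.hstack(ims))
```

```text
[ 25  20 231] [ 77  13 137]
T (299, 174, 30, 47) 314.94165757906217 196.2279171210469 917.0 ((314.9294128417969, 197.182373046875), (45.0130729675293, 29.068683624267578), 77.47119140625)
T (301, 153, 17, 17) 308.8681592039801 160.69071310116087 201.0 ((309.0, 161.0), (16.0, 16.0), 90.0)
[ 25  21 236] [ 80   9 168]
S (299, 195, 40, 41) 318.1520501138952 215.49183750949123 878.0 ((319.333984375, 215.7188720703125), (28.92919158935547, 46.3040771484375), 55.61965560913086)
S (286, 234, 19, 22) 295.1317567567568 244.27646396396395 296.0 ((295.0, 244.5), (21.0, 18.0), 90.0)
cutter [ 0.5844 -0.1585  0.02  ] spoon [0.6005 0.1892 0.01  ] [0.4012 0.1296 0.01  ] pot [0.6563 0.0238 0.03  ]
```

View pics/c0.png

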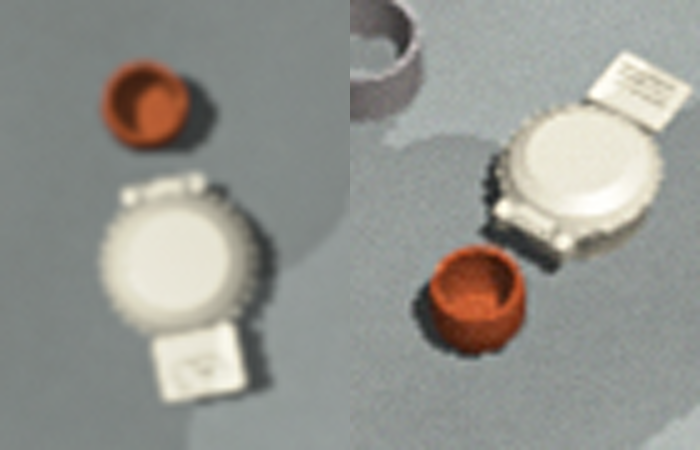

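The crop shows the ear's outer corners (top view) at about (312.6,220.4) and (329.2,218), the hinge ends at (305,178.6) and (320.6,176.6), and the pot rim centred at (309,161).

Run:
```python
from h import *
np.set_printoptions(precision=4,suppress=True)
T=pickle.load(open('top0.pkl','rb'));S=pickle.load(open('scene0.pkl','rb'))
# scene corner order matched to top (image-left in top = +y)
for n,a,b in(('earA',(312.6,220.4),(338,203)),('earB',(329.2,218),(325.4,195.6)),('hinA',(305,178.6),(313.6,233.4)),('hinB',(320.6,176.6),(300,226)),('pot rim',(309.2,160.6),(295.6,240.6))):
    print(n,*tri(T,a,S,b))
e=plane(T,320.9,219.2,.04);h=plane(T,312.8,177.6,.036);print(e,h,np.degrees(np.arctan2(*(h-e)[1::-1])),np.linalg.norm(h-e),'pot',plane(T,309.2,160.8,.044),plane(S,295.6,240.6,.044))
```

```text
earA [0.4735 0.0164 0.037 ] 0.0011576467467201118
earB [ 0.48   -0.0318  0.0357] 0.00431962594181744
hinA [0.5994 0.0415 0.0342] 0.004290095736564355
hinB [ 0.6068 -0.006   0.03  ] 0.0035195922742254013
pot rim [0.6538 0.0284 0.0414] 0.0028567375021768676
[ 0.4773 -0.0088  0.04  ] [0.6036 0.0162 0.036 ] 11.202641705815973 0.1287905994204301 pot [0.6536 0.0273 0.044 ] [0.6541 0.031  0.044 ]
```

Call:
jog_arm --plan '[[[0.25,-0.652,0.611,-0.03,0,0,-85.8],[0.25,-0.652,0.611,-0.03,0,0,-85.8],[0.25,-0.652,0.611,-0.03,0,0,-85.8],[0.25,-0.652,0.611,-0.03,0,0,-85.8],[0.25,-0.652,0.611,-0.03,0,0,-85.8],[0.25,-0.652,0.611,-0.03,0,0,-85.8],[0.25,-0.652,0.611,-0.03,0,0,-85.8],[0.25,-0.652,0.611,-0.03,0,0,-85.8],[0.25,-0.652,0.611,-0.03,0,0,-85.8],[0.25,-0.652,0.611,-0.03,0,0,-85.8],[0.25,-0.652,0.611,-0.03,0,0,-85.8],[0.25,-0.652,0.611,-0.03,0,0,-85.8],[0.25,-0.652,0.611,-0.03,0,0,-85.8],[0.25,-0.652,0.611,-0.03,0,0,-85.8],[0.25,-0.652,0.611,-0.03,0,0,-85.8],[0.25,-0.652,0.611,-0.03,0,0,-85.8],[0.25,-0.652,0.611,-0.03,0,0,-85.8],[0.25,-0.652,0.611,-0.03,0,0,-85.8]]]'

```text
clock: 2.35
tool_pos: [0.6468, 0.0999, 0.2202]
orientation: [-180.0, 0.0, -79.8]
force: [0.1, -0.3, -1.0]
opening: 0.0219
gripper_force: 0.0
```

```bash
cat >> h.py <<'E'
from scipy.spatial.transform import Rotation as Ro
def wsnap(f):
    o=ctrl.get_obs(); s=ctrl.snapshot('wrist'); A=np.eye(4); A[:3,:3]=Ro.from_euler('xyz',o['orientation'],degrees=True).as_matrix(); A[:3,3]=o['tool_pos']
    C=np.linalg.inv(A@np.array(s['T_tool_cam'])); s['R']=C[:3,:3]; s['t']=C[:3,3]
    cv2.imwrite(f'pics/{f}.png',s['image'][:,:,::-1]); pickle.dump(s,open(f'{f}.pkl','wb')); return s
E
python3 - <<'E'
from h import *
s=wsnap('w1'); print(ctrl.get_obs()['joint_pos'],proj(s,(.654,.029,.044)),proj(s,(.603,.0175,.034)))
print(np.array(s['T_tool_cam']).round(3))
E
```

```text
[ 2.58267587e+01  1.76764478e+01  5.08188408e-01 -1.81679481e-03
 -7.27974590e+01 -1.56095211e+01] [326.51289126 105.06617013] [374.07987688 102.83205441]
[[-0.001 -0.963 -0.268  0.073]
 [ 1.    -0.    -0.001  0.   ]
 [ 0.    -0.268  0.963 -0.196]
 [ 0.     0.     0.     1.   ]]
```

View pics/w1.png

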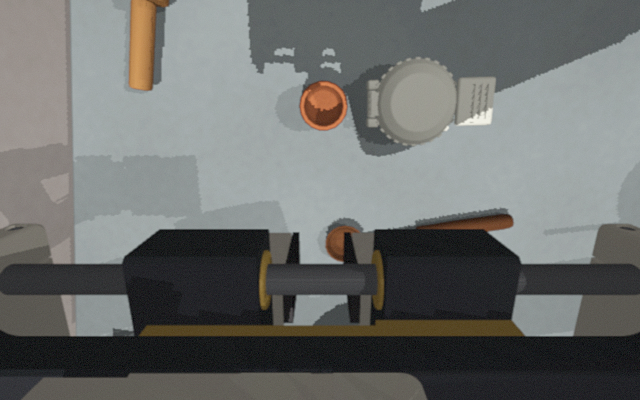

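The wrist view shows the pot rim at (323,106), hinge bar at (373,103), ear edge at (493,101), spoon bowl at (343,240), all close to the predicted positions. The spoon bowl may be near my descent point, so I'll compute its position.

Run:
```python
from h import *
np.set_printoptions(precision=4,suppress=True)
s=pickle.load(open('w1.pkl','rb'))
for n,u,v,z in(('pot',323,106,.044),('hingeTop',373,90,.036),('hingeBot',373,117,.036),('earT',495,78,.04),('earB',492,125,.04),('spoon tip',343,221,.01),('spoonL',326,240,.01),('spoonR',362,240,.01)): print(n,plane(s,u,v,z))
```

```text
pot [0.6575 0.0306 0.044 ]
hingeTop [0.6074 0.0047 0.036 ]
hingeBot [0.6012 0.0324 0.036 ]
earT [ 0.4836 -0.0296  0.04  ]
earB [0.4715 0.0177 0.04  ]
spoon tip [0.6068 0.1662 0.01  ]
spoonL [0.6235 0.1959 0.01  ]
spoonR [0.5774 0.1876 0.01  ]
```

Call:
jog_arm --plan '[[[0.25,0,0,0.06,0,0,0],[0.25,0,0,0.12,0,0,0],[0.25,0,0,0.17,0,0,0],[0.25,0,0,0.2,0,0,0],[0.25,0,0,0.208,0,0,0],[0.25,0.012,0,0.208,0,0,0],[0.25,0.024,0,0.208,0,0,0],[0.25,0.032,0,0.208,0,0,0],[0.25,0.038,0,0.208,0,0,0],[0.25,0.044,0,0.208,0,0,0],[0.25,0.05,0,0.208,0,0,0],[0.25,0.056,0,0.208,0,0,0],[0.25,0.062,0,0.208,0,0,0],[0.25,0.062,0,0.208,0,0,0]]]'

```text
clock: 4.15
tool_pos: [0.6583, 0.0397, 0.0116]
orientation: [180.0, -0.0, -79.7]
force: [-0.2, 0.1, 0.1]
opening: 0.0223
gripper_force: 0.0
```

Run:
```python
from h import *
s=snap('scene','s2'); a=cv2.resize(s['image'][180:280,250:370,::-1],None,fx=4,fy=4,interpolation=2)
t=snap('top','t2'); b=cv2.resize(t['image'][130:230,260:340,::-1],None,fx=4,fy=4,interpolation=2)
cv2.imwrite('pics/c2.png',np.hstack([a,b]))
```

```text
(no output)
```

View pics/c2.png

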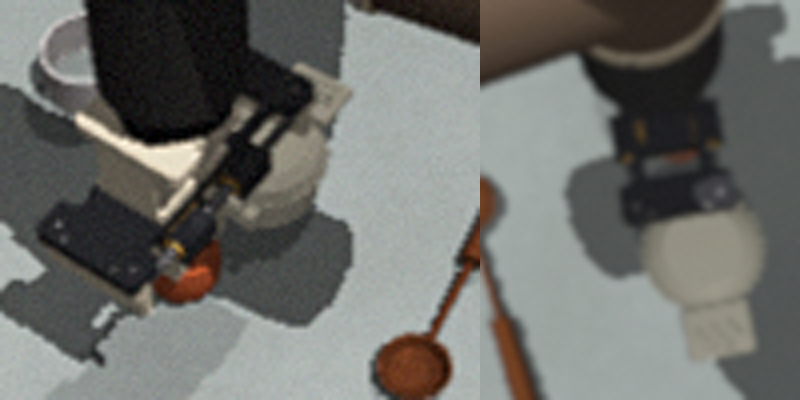

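The crop shows the gripper over the pot, with the pot partly visible at scene pixel (297,247). I'll compare where it was before and where the fingertips are.

Run:
```python
from h import *
s=pickle.load(open('s2.pkl','rb'))
print(proj(s,(.658,.04,.012)),proj(s,(.6575,.03,.02)),proj(s,(.662,.006,.02)))
h=cv2.cvtColor(s['image'],cv2.COLOR_RGB2HSV); m=cv2.inRange(h,(0,120,60),(20,255,255)); m[:, :280]=0; m[:,312:]=0; m[:230]=0; m[262:]=0
print(cv2.boundingRect(m))
w=wsnap('w2')
```

```text
[297.34107674 249.86055246] [294.88837844 246.00051667] [287.8819806  241.81895438]
(289, 231, 16, 25)
```

View pics/w2.png

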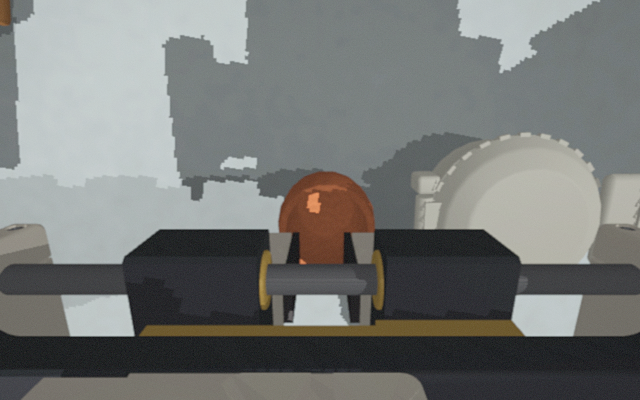

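The wrist view shows the pot directly ahead, centred at column 327 with its far rim at row 172, and the fingers against its near side. The hinge is to the right at (427,183).

Run:
```python
from h import *
s=pickle.load(open('w2.pkl','rb'))
print(ctrl.get_obs()['tool_pos'],plane(s,326,172,.044),plane(s,280,218,.044),plane(s,374,218,.044),'hinge',plane(s,425,190,.034))
for p in((0,-.009,0),(0,.009,0)): print(p)
o=ctrl.get_obs(); x=np.array([.178,-.984,0]);y=np.array([-.984,-.178,0])
for a,b in((.0095,.011),(.0095,-.011),(.0095,.032)): print(proj(s,o['tool_pos']+a*x+b*y))
```

```text
[0.65831755 0.04020008 0.01162171] [6.63230067e-01 4.02975417e-05 4.40000000e-02] [0.68212159 0.02789136 0.044     ] [0.63459545 0.01929785 0.044     ] hinge [0.60906869 0.00220713 0.034     ]
(0, -0.009, 0)
(0, 0.009, 0)
[339.28585132 211.13855826]
[303.34954393 211.14136775]
[373.5911439  211.13587627]
```

```bash
cat >> h.py <<'E'
def potw(s):
    h=cv2.cvtColor(s['image'],cv2.COLOR_RGB2HSV); m=cv2.inRange(h,(0,130,50),(14,255,255)); m[:,:200]=0;m[:,470:]=0
    m=cv2.morphologyEx(m,cv2.MORPH_OPEN,np.ones((3,3)))
    return cv2.boundingRect(max(cv2.findContours(m,0,2)[0],key=cv2.contourArea))
E
python3 - <<'E'
from h import *
print(potw(pickle.load(open('w2.pkl','rb'))),potw(pickle.load(open('w1.pkl','rb'))))
E
```

```text
(280, 172, 94, 92) (300, 81, 47, 49)
```

Call:
jog_arm --plan '[[[0.25,0.005,0,0,0,0,0],[0.25,0.01,0,0,0,0,0],[0.25,0.015,0,0,0,0,0],[0.25,0.015,0,0,0,0,0]]]'

```text
clock: 4.8
tool_pos: [0.661, 0.0248, 0.0116]
orientation: [180.0, -0.0, -79.8]
force: [-0.2, -0.2, 0.2]
opening: 0.0217
gripper_force: 0.0
```

Run:
```python
from h import *
s=wsnap('w3');b=potw(s);print(b,plane(s,b[0]+b[2]/2,b[1],.044),ctrl.get_obs()['tool_pos'])
```

```text
(284, 198, 85, 65) [ 0.66322996 -0.00215916  0.044     ] [0.66102008 0.02505074 0.01162659]
```

Run:
```python
from h import *
s=snap('scene','s3'); a=cv2.resize(s['image'][215:270,260:340,::-1],None,fx=6,fy=6,interpolation=2)
w=pickle.load(open('w3.pkl','rb')); b=cv2.resize(w['image'][170:330,240:410,::-1],(351,330))
cv2.imwrite('pics/c3.png',np.hstack([a,b])[:,:800])
```

```text
(no output)
```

View pics/c3.png

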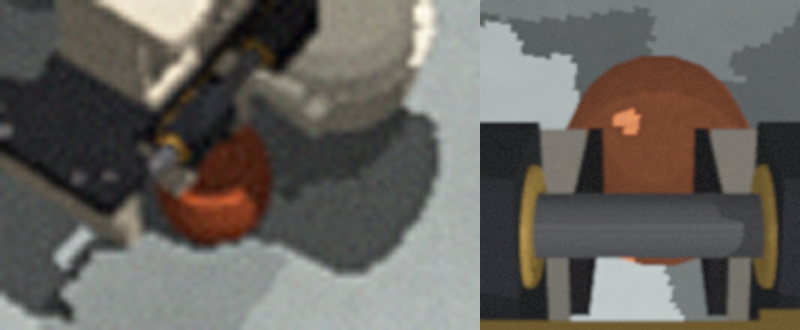

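The crop shows the fingertips inside the pot, so the slow descent let them slip in over the rim. The pot is upright and unmoved. Pushing on its inner wall down low is stable, so I'll continue gently and check.

Call:
jog_arm --plan '[[[0.25,0.004,0,0,0,0,0],[0.25,0.008,0,0,0,0,0],[0.25,0.012,0,0,0,0,0],[0.25,0.016,0,0,0,0,0],[0.25,0.02,0,0,0,0,0],[0.25,0.024,0,0,0,0,0],[0.25,0.028,0,0,0,0,0],[0.25,0.03,0,0,0,0,0],[0.25,0.03,0,0,0,0,0]]]'

```text
clock: 6.02
tool_pos: [0.6664, -0.0043, 0.0117]
orientation: [-180.0, 0.0, -79.7]
force: [-0.5, -0.4, -0.5]
opening: 0.022
gripper_force: 0.0
```

Run:
```python
from h import *
s=wsnap('w4');b=potw(s);print(b,plane(s,b[0]+b[2]/2,b[1],.044),ctrl.get_obs()['tool_pos'],ctrl.get_obs()['force'])
```

```text
(289, 296, 61, 30) [0.66219002 0.02454146 0.044     ] [ 0.6663767  -0.00418177  0.01165497] [-0.81900986  0.07669423  0.12120115]
```

Run:
```python
from h import *
s=snap('scene','s4'); a=cv2.resize(s['image'][205:270,250:330,::-1],None,fx=5,fy=5,interpolation=2)
w=pickle.load(open('w4.pkl','rb')); b=cv2.resize(w['image'][130:350,190:440,::-1],(369,325))
cv2.imwrite('pics/c4.png',np.hstack([a,b]))
```

```text
(no output)
```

View pics/c4.png

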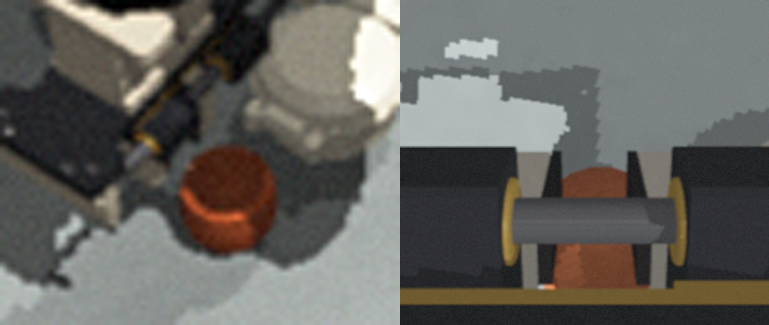

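Run:
```python
from h import *
w=pickle.load(open('w4.pkl','rb'));s=pickle.load(open('s4.pkl','rb'));o=ctrl.get_obs();p=o['tool_pos']
print('f',200/np.tan(np.radians(w['vertical_fov']/2)),w['cx'],w['cy'],s['vertical_fov'])
y=np.array([-.984,-.178,0]);z=np.array([0,0,1])
for dz in(0,.02,.04,.06): print(dz,[proj(w,p+y*b+z*dz).round() for b in(-.011,.011)],proj(s,p+z*dz).round(),proj(s,p+z*dz-.02*y).round())
h=cv2.cvtColor(s['image'],cv2.COLOR_RGB2HSV); m=cv2.inRange(h,(0,120,60),(20,255,255)); m[:, :270]=0; m[:,312:]=0; m[:225]=0; m[262:]=0
x,y0,a,b=cv2.boundingRect(m);print(x,y0,a,b)
print(plane(s,x+a/2,y0+8,.044))
```

```text
f 335.75216737737315 321.1730998547552 196.4143399966325 49.36588966151479
0 [array([304., 226.]), array([339., 226.])] [285. 242.] [280. 247.]
0.02 [array([302., 238.]), array([341., 238.])] [284. 238.] [279. 243.]
0.04 [array([299., 254.]), array([343., 254.])] [283. 234.] [279. 239.]
0.06 [array([297., 273.]), array([346., 273.])] [283. 230.] [278. 235.]
277 227 28 29
[0.65057186 0.00838131 0.044     ]
```

Run:
```python
from h import *
np.set_printoptions(linewidth=250)
w=[pickle.load(open(f'w{i}.pkl','rb')) for i in(1,2,3,4)]
print(proj(w[3],(.6632,-.002,.044)),proj(w[3],(.6632,.0036,.044)))
g=[cv2.cvtColor(x['image'],cv2.COLOR_RGB2GRAY).astype(int) for x in w]
d=np.max(g,0)-np.min(g,0)
for r in range(205,262,4): print(r,''.join('#' if v<12 else '.' for v in d[r,262:386]))
for r in(236,250,262): print(r,g[0][r,264:384:2])
```

```text
[326.47115839 252.06735983] [324.56182843 261.55966412]
205 ............................................................................................................................
209 ............................................................................................................................
213 ............................................................................................................................
217 ............................................................................................................................
221 ............................................................................................................................
225 ............................................................................................................................
229 ............................................................................................................................
233 ###.............................####...............................................###...........................#.##....#..
237 ......#.
[... 928 characters left out ...]
 93  95  93  96  97  95  47  20  21  60 172 173 174 171 172 173 170 169 171 162 153 157 154 102  82  78  86  86  91  95  94  95  38  26  24  24  87  96  94  94  93  96  94  96  98  97  96  43  30  26  32  27]
250 [ 52  62  51  80  98  99  95  97  98  96  96  95  68  23  17  16  22  46 155 174 171 168 168 169 171 171 170 169 163 152 150 130  74  63  62  74  78  74  78  69  32  18  22  20  16  51  94  94  94  99 101  96  97  98  79  43  57  54  30  17]
262 [ 94  92  87  68  87  97  95  96  95  94  95  44  19  20  26  27  20  30 136 168 166 169 168 169 169 169 170 168 166 166 168 167 169 167 166 169 169 167 163 138  40  17  31  20  26  22  29  88  95  96  94  93  96  91  66  66  65  76  83  42]
```

Run:
```python
from h import *
w=[pickle.load(open(f'w{i}.pkl','rb')) for i in(1,2,3,4)]
print(tri(w[1],(326,172),w[2],(326,198)),tri(w[1],(326,172),w[3],(322,244)),tri(w[0],(323,81),w[1],(326,172)))
# hinge + disc: w1 vs w2
for a,b in(((373,90),(423,173)),): print(tri(w[0],a,w[1],b))
# gear tooth top: press disc far (top) edge
print(ctrl.get_obs()['joint_pos'])
```

```text
(array([0.66184088, 0.00519601, 0.01756502]), np.float64(0.00014324092726930032)) (array([0.66300619, 0.00555443, 0.01652064]), np.float64(0.002310498587486293)) (array([0.66215069, 0.0043676 , 0.02189318]), np.float64(4.7912620329337923e-05))
(array([ 0.60001404,  0.00075589, -0.00702769]), np.float64(0.0038742205529985686))
[ 1.63748825e+01  2.83821781e+01 -1.21790141e+01 -1.21311875e-03
 -4.94361251e+01 -6.08677531e+00]
```

Triangulating the rim across the wrist views puts it about 25 mm too low, and the fingertips look shorter than nominal. So the real tips ride well above the reported z and passed over the pot without touching it. I'll go back to the +y side and find the worktop by touch.

Call:
jog_arm --plan '[[[0.25,0,0,-0.04,0,0,0],[0.25,-0.05,0,-0.04,0,0,0],[0.25,-0.1,0,-0.04,0,0,0],[0.25,-0.106,0,-0.04,0,0,0],[0.25,-0.106,0,-0.04,0,0,0],[0.25,-0.106,0,-0.02,0,0,0],[0.25,-0.106,0,0,0,0,0],[0.25,-0.106,0,0.006,0,0,0],[0.25,-0.106,0,0.01,0,0,0],[0.25,-0.106,0,0.01,0,0,0],[0.25,-0.106,0,0.01,0,0,0]]]'

```text
clock: 7.5
tool_pos: [0.6479, 0.1002, 0.0023]
orientation: [-179.9, 0.0, -79.7]
force: [-0.5, 0.0, 0.2]
opening: 0.022
gripper_force: 0.0
```

Call:
jog_arm --plan '[[[0.25,0,0,0.003,0,0,0],[0.25,0,0,0.006,0,0,0],[0.25,0,0,0.009,0,0,0],[0.25,0,0,0.012,0,0,0],[0.25,0,0,0.012,0,0,0]]]'

```text
clock: 8.12
tool_pos: [0.6472, 0.1001, -0.0107]
orientation: [180.0, -0.0, -79.7]
force: [0.2, 0.5, 0.2]
opening: 0.0213
gripper_force: 0.0
```

Reported z is −11 mm with no contact, which confirms the offset. I'll keep probing downward.

Call:
jog_arm --plan '[[[0.25,0,0,0.003,0,0,0],[0.25,0,0,0.006,0,0,0],[0.25,0,0,0.009,0,0,0],[0.25,0,0,0.01,0,0,0],[0.25,0,0,0.01,0,0,0]]]'

```text
clock: 8.75
tool_pos: [0.6474, 0.1001, -0.0205]
orientation: [180.0, -0.0, -79.7]
force: [0.1, -0.1, -0.0]
opening: 0.0215
gripper_force: 0.0
```

Call:
jog_arm --plan '[[[0.25,0,0,0.002,0,0,0],[0.25,0,0,0.004,0,0,0],[0.25,0,0,0.005,0,0,0],[0.25,0,0,0.005,0,0,0]]]'

```text
clock: 9.25
tool_pos: [0.6474, 0.1001, -0.0255]
orientation: [180.0, -0.0, -79.7]
force: [0.1, 0.4, -0.2]
opening: 0.0218
gripper_force: 0.0
```

Run:
```python
from h import *
s=snap('scene','s5'); a=cv2.resize(s['image'][190:280,250:350,::-1],None,fx=6,fy=6,interpolation=2)
cv2.imwrite('pics/c5.png',a)
o=ctrl.get_obs();p=o['tool_pos']
y=np.array([-.984,-.178,0]);z=np.array([0,0,1])
for b in(-.016,.016):
  for dz in(.026,.04,.06,.08): print(b,dz,((proj(s,p+y*b+z*dz)-[250,190])*6).round())
```

```text
-0.016 0.026 [371. 463.]
-0.016 0.04 [370. 447.]
-0.016 0.06 [369. 424.]
-0.016 0.08 [368. 399.]
0.016 0.026 [412. 413.]
0.016 0.04 [412. 397.]
0.016 0.06 [411. 373.]
0.016 0.08 [411. 349.]
```

View pics/c5.png

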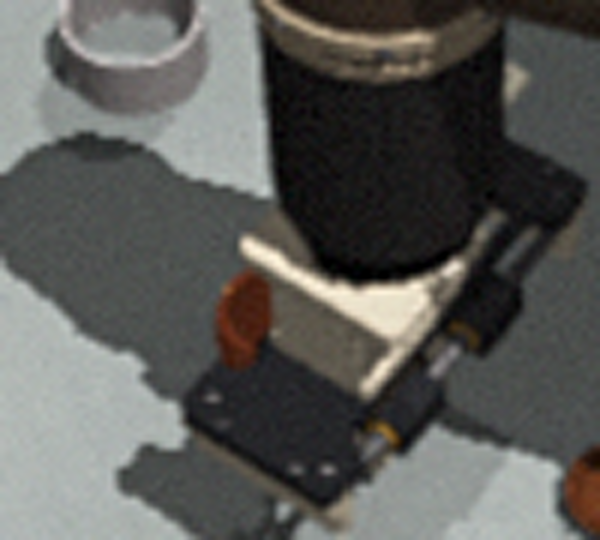

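The crop shows the finger's tip just above the worktop at about (370,450), with the pot at (245,320) untouched. A little more probing should give the exact offset.

Call:
jog_arm --plan '[[[0.25,0,0,0.0015,0,0,0],[0.25,0,0,0.003,0,0,0],[0.25,0,0,0.0045,0,0,0],[0.25,0,0,0.0045,0,0,0]]]'

```text
clock: 9.8
tool_pos: [0.6473, 0.1001, -0.0301]
orientation: [180.0, -0.0, -79.7]
force: [0.7, 0.4, -0.1]
opening: 0.0219
gripper_force: 0.0
```

Call:
jog_arm --plan '[[[0.25,0,0,0.0015,0,0,0],[0.25,0,0,0.003,0,0,0],[0.25,0,0,0.004,0,0,0],[0.25,0,0,0.004,0,0,0]]]'

```text
clock: 10.3
tool_pos: [0.6474, 0.1001, -0.034]
orientation: [180.0, -0.0, -79.7]
force: [-0.2, -0.0, 0.2]
opening: 0.0219
gripper_force: 0.0
```

Call:
jog_arm --plan '[[[0.25,0,0,0.0015,0,0,0],[0.25,0,0,0.003,0,0,0],[0.25,0,0,0.004,0,0,0],[0.25,0,0,0.004,0,0,0]]]'

```text
clock: 10.8
tool_pos: [0.6475, 0.1001, -0.0366]
orientation: [-180.0, -0.0, -79.7]
force: [-3.2, -0.0, 11.3]
opening: 0.0218
gripper_force: 5.2
```

Contact at reported z ≈ −36 mm (11 N). I'll rise 12 mm so the tips sit about 10 mm above the worktop, then push.

Call:
jog_arm --plan '[[[0.25,0,0,-0.012,0,0,0],[0.25,0,0,-0.012,0,0,0],[0.25,0.015,0,-0.012,0,0,0],[0.25,0.028,0,-0.012,0,0,0],[0.25,0.034,0,-0.012,0,0,0],[0.25,0.04,0,-0.012,0,0,0],[0.25,0.046,0,-0.012,0,0,0],[0.25,0.052,0,-0.012,0,0,0],[0.25,0.058,0,-0.012,0,0,0],[0.25,0.064,0,-0.012,0,0,0],[0.25,0.07,0,-0.012,0,0,0],[0.25,0.07,0,-0.012,0,0,0]]]'

```text
clock: 12.3
tool_pos: [0.66, 0.0308, -0.0259]
orientation: [180.0, -0.0, -79.7]
force: [-0.6, 0.3, -0.5]
opening: 0.022
gripper_force: 0.0
```

```bash
cat >> h.py <<'E'
def tipshift(s,e=.036):
    s=dict(s); s['t']=np.array(s['t'])-np.array(s['R'])@np.array([0,0,e]); return s
E
python3 - <<'E'
from h import *
s=tipshift(wsnap('w6'));b=potw(s);print(b,plane(s,b[0]+b[2]/2,b[1],.044),ctrl.get_obs()['tool_pos'],ctrl.get_obs()['force'])
for i in(1,2,3):
    w=tipshift(pickle.load(open(f'w{i}.pkl','rb')));b=potw(w);print(plane(w,b[0]+b[2]/2,b[1],.044),b[2])
E
```

```text
(257, 134, 125, 129) [ 0.67130689 -0.02712133  0.044     ] [ 0.6600071   0.0310169  -0.02579593] [-0.30357397  0.22983534  0.17399242]
[0.66169526 0.00344171 0.044     ] 47
[0.66084017 0.0069714  0.044     ] 94
[0.66084879 0.00776926 0.044     ] 85
```

The pot is moving with the fingers and stays centred. I'll continue another 72 mm, then back off.

Call:
jog_arm --plan '[[[0.25,0.006,0,0,0,0,0],[0.25,0.012,0,0,0,0,0],[0.25,0.018,0,0,0,0,0],[0.25,0.024,0,0,0,0,0],[0.25,0.03,0,0,0,0,0],[0.25,0.036,0,0,0,0,0],[0.25,0.042,0,0,0,0,0],[0.25,0.048,0,0,0,0,0],[0.25,0.054,0,0,0,0,0],[0.25,0.06,0,0,0,0,0],[0.25,0.066,0,0,0,0,0],[0.25,0.07,0,0,0,0,0],[0.25,0.072,0,0,0,0,0],[0.25,0.072,0,0,0,0,0],[0.25,0.06,0,0,0,0,0],[0.25,0.05,0,0,0,0,0],[0.25,0.05,0,-0.06,0,0,0],[0.25,0.05,0,-0.12,0,0,0],[0.25,0.05,0,-0.18,0,0,0],[0.25,0.05,0,-0.22,0,0,0]]]'

```text
clock: 14.85
tool_pos: [0.6696, -0.0169, 0.198]
orientation: [-179.8, -0.0, -79.6]
force: [0.7, -0.3, 0.3]
opening: 0.0216
gripper_force: 0.0
```

Run:
```python
from h import *
s=tipshift(wsnap('w7'));b=potw(s);print(b,plane(s,b[0]+b[2]/2,b[1]+b[3]/2,.044),ctrl.get_obs()['tool_pos'],ctrl.get_obs()['joint_pos'])
W=((10,0,150),(50,90,255))
for n,win in(('top',(285,165,350,228)),('scene',(285,185,350,250))):
    q=snap(n,n+'7'); h=cv2.cvtColor(q['image'],cv2.COLOR_RGB2HSV); x0,y0,x1,y1=win
    m=cv2.inRange(h,*W); k=np.zeros_like(m); k[y0:y1,x0:x1]=m[y0:y1,x0:x1]
    p=cv2.inRange(h,(0,120,60),(20,255,255))
    # predicted ear position check
    print(n,cv2.boundingRect(k),[ (x,y,w,hh) for x,y,w,hh in map(cv2.boundingRect,cv2.findContours(p,0,2)[0]) if 250<x<350 and 120<y<260 and w>6])
```

```text
(298, 94, 49, 50) [ 0.67898077 -0.07206774  0.044     ] [ 0.67178132 -0.01713586  0.20339616] [ 15.2106674   19.4345516    0.78275866   0.14487285 -70.77185088
  -4.87289761]
top (300, 174, 30, 47) [(267, 214, 11, 32)]
scene (299, 188, 48, 54) [(344, 245, 24, 35), (256, 218, 19, 20), (264, 179, 7, 6), (265, 170, 7, 8), (281, 145, 8, 6)]
```

The pot is now at (0.679, −0.072), about 103 mm to the side of the press axis, upright and clear. The press hasn't moved. Next is the tilted tool pose for the ear.

```bash
cat > pose.py <<'E'
from h import *
def tgt(a,yaw=11):
    c,s=np.cos(np.radians(yaw)),np.sin(np.radians(yaw)); u=np.array([c,s,0]);v=np.array([-s,c,0]);Z=np.array([0,0,1.])
    z=np.cos(np.radians(a))*u-np.sin(np.radians(a))*Z; y=-v; return np.stack([np.cross(y,z),y,z],1)
def delta(p0,rpy,p,R):
    R0=Ro.from_euler('xyz',rpy,degrees=True).as_matrix()
    return (R0.T@(np.array(p)-p0)).round(4), np.degrees(Ro.from_matrix(R0.T@R).as_rotvec()).round(1)
E
python3 - <<'E'
from pose import *
o=ctrl.get_obs()
print(o['tool_pos'],o['orientation'],delta(o['tool_pos'],o['orientation'],(.434,-.014,.2),tgt(45)))
E
```

```text
[ 0.67013865 -0.01678876  0.19741602] [-1.79681586e+02  6.83680230e-03 -7.96598662e+01] (array([-0.0451,  0.2318, -0.0039]), array([ 35.2,  34.8, -85.6]))
```

Call:
jog_arm --plan '[[[0,-0.045,0.232,-0.01,3.5,3.5,-8.5],[0,-0.045,0.232,-0.01,7,7,-17],[0,-0.045,0.232,-0.01,10.6,10.4,-25.7],[0,-0.045,0.232,-0.01,14,14,-34.2],[0,-0.045,0.232,-0.01,17.6,17.4,-42.8],[0,-0.045,0.232,-0.01,21,21,-51.4],[0,-0.045,0.232,-0.01,24.6,24.4,-60],[0,-0.045,0.232,-0.01,28,28,-68.5],[0,-0.045,0.232,-0.01,31.7,31.3,-77],[0,-0.045,0.232,-0.01,35.2,34.8,-85.6],[0,-0.045,0.232,-0.01,35.2,34.8,-85.6],[0,-0.045,0.232,-0.01,35.2,34.8,-85.6],[0,-0.045,0.232,-0.01,35.2,34.8,-85.6]]]'

```text
clock: 16.62
tool_pos: [0.4511, -0.0556, 0.2225]
orientation: [-176.2, -43.1, 10.9]
force: [0.5, 0.4, -0.1]
opening: 0.0002
gripper_force: 0.0
```

Run:
```python
from pose import *
np.set_printoptions(precision=3,suppress=True)
o=ctrl.get_obs(); R=Ro.from_euler('xyz',o['orientation'],degrees=True).as_matrix();print(o['tool_pos'],R,o['joint_pos'],o['opening'])
```

```text
[ 0.451 -0.056  0.223] [[ 0.717  0.233  0.656]
 [ 0.138 -0.971  0.194]
 [ 0.683 -0.048 -0.729]] [ 20.405 -30.119 -58.275   8.375 -18.904  75.139] 0.0002145044074794504
```

```bash
cat > kin.py <<'E'
from pose import *
from scipy.optimize import least_squares
D=np.radians
data=[((.169,-.6535,.1895),(20.588,.637)),((.6468,.0999,.2202),(17.676,.508)),((.6664,-.0043,.0117),(28.382,-12.179)),((.672,-.0171,.2034),(19.43,.783))]
def f(p,q):
    a,b=D(q[0]),D(q[0]-q[1]); return p[0]*np.sin(a)+p[1]*np.cos(b)+p[3], p[0]*np.cos(a)-p[1]*np.sin(b)+p[2]
def res(p): 
    r=[]
    for P,q in data:
        rho=np.sqrt(P[0]**2+P[1]**2-.1919**2); A,B=f(p,q); r+=[A-rho,B-P[2]]
    return r
fit=least_squares(res,[.45,.45,.1,0]); p=fit.x
E
python3 - <<'E'
from kin import *
print(p,fit.cost,np.abs(fit.fun).max())
E
```

```text
[ 0.59468792  0.46597491 -0.20850223  0.00158489] 8.235274928290854e-06 0.0033193570831600017
```

Run:
```python
from kin import *
s=pickle.load(open('s5.pkl','rb'))
for z in(.03,.05,.07,.09): print(z,((proj(s,(.7354,.1557,z))-[250,190])*6).round())
T=pickle.load(open('top0.pkl','rb'))
print('mill',plane(T,414,243,.0),plane(T,425,241,.15),'spoon end',plane(T,275,245,.01))
```

```text
0.03 [332. 609.]
0.05 [331. 586.]
0.07 [329. 563.]
0.09 [327. 539.]
mill [ 0.40895487 -0.293002    0.        ] [ 0.41111326 -0.28594822  0.15      ] spoon end [0.40119116 0.12963593 0.01      ]
```

Run:
```python
from kin import *
o=ctrl.get_obs()
print(o['tool_pos'],o['orientation'],delta(o['tool_pos'],o['orientation'],(.46,.08,.20),tgt(45,-68)))
```

```text
[ 0.4510598  -0.05555686  0.22253789] [-176.20857275  -43.06075802   10.90818911] (array([ 0.0098, -0.1285,  0.0486]), array([-58.3,   3.5,  57. ]))
```

Call:
jog_arm --plan '[[[0,0.01,-0.128,0.049,-7,0.4,6.8],[0,0.01,-0.128,0.049,-14,0.8,13.6],[0,0.01,-0.128,0.049,-21,1.2,20.4],[0,0.01,-0.128,0.049,-28,1.6,27.3],[0,0.01,-0.128,0.049,-35,2,34.2],[0,0.01,-0.128,0.049,-42,2.5,41],[0,0.01,-0.128,0.049,-49,3,48],[0,0.01,-0.128,0.049,-58.3,3.5,57],[0,0.01,-0.128,0.049,-58.3,3.5,57],[0,0.01,-0.128,0.049,-58.3,3.5,57],[0,0.01,-0.128,0.049,-58.3,3.5,57]]]'

```text
clock: 18.0
tool_pos: [0.461, 0.0814, 0.1999]
orientation: [-179.9, -45.2, -68.2]
force: [0.7, 0.0, 0.0]
opening: 0.0002
gripper_force: 0.0
```

Run:
```python
from pose import *
np.set_printoptions(precision=3,suppress=True)
o=ctrl.get_obs(); R=Ro.from_euler('xyz',o['orientation'],degrees=True).as_matrix();print(R,o['joint_pos'])
print(delta(o['tool_pos'],o['orientation'],(.46,.08,.08),tgt(45,-68)))
```

```text
[[ 0.262 -0.928  0.266]
 [-0.654 -0.373 -0.658]
 [ 0.71  -0.001 -0.704]] [ 64.132   9.854 -41.898  33.024 -75.037 -61.747]
(array([-0.085,  0.002,  0.085]), array([ 0. , -0.2, -0.1]))
```

Call:
jog_arm --plan '[[[0,-0.035,0,0.042,0,0,0],[0,-0.07,0,0.085,0,0,0],[0,-0.1,0,0.125,0,0,0],[0,-0.107,0,0.134,0,0,0],[0,-0.107,0,0.134,0,0,0],[0,-0.107,0,0.134,0,0,0]]]'

```text
clock: 18.75
tool_pos: [0.4689, 0.0635, 0.0314]
orientation: [-179.7, -45.0, -68.1]
force: [-0.6, 0.6, 1.2]
opening: 0.0004
gripper_force: 0.0
```

Run:
```python
from pose import *
np.set_printoptions(precision=3,suppress=True)
print(ctrl.get_obs()['tool_pos'])
o=ctrl.get_obs();p=o['tool_pos'];R=Ro.from_euler('xyz',o['orientation'],degrees=True).as_matrix()
a=snap('scene','s8');b=snap('top','t8')
for n,q in(('T',p-.036*R[:,2]),('W',p+[0,0,.036])): print(n,q,proj(a,q),proj(b,q))
cv2.imwrite('pics/c8.png',np.hstack([cv2.resize(x['image'][y:y+80,c:c+80,::-1],None,fx=5,fy=5,interpolation=2) for x,y,c in((a,165,300),(b,155,260))]))
```

```text
[0.469 0.063 0.031]
T [0.459 0.087 0.057] [359.328 209.54 ] [288.037 224.779]
W [0.469 0.063 0.067] [351.126 204.503] [295.902 221.227]
```

View pics/c8.png

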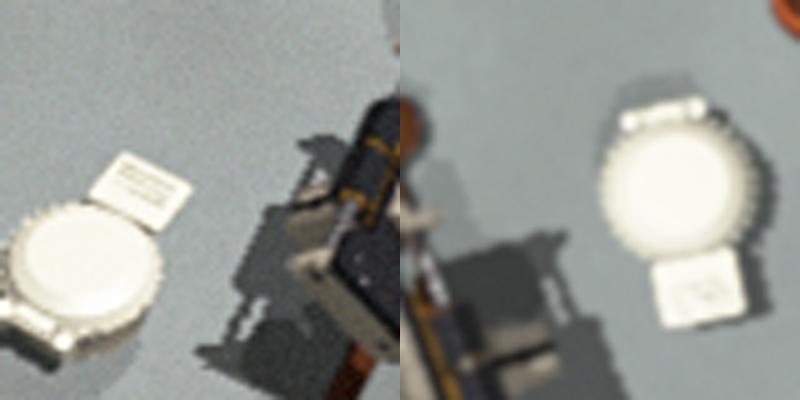

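The crop shows the fingertip at scene (357.6,209.4) and top (290,225). That matches the hypothesis that the tip is 36 mm behind the reported TCP along the tool axis. I'll compute the approach and the arc.

Run:
```python
from pose import *
np.set_printoptions(precision=4,suppress=True)
o=ctrl.get_obs();R=Ro.from_euler('xyz',o['orientation'],degrees=True).as_matrix();tip=o['tool_pos']-.036*R[:,2]
u=np.array([.9816,.1908,0]);d=np.array([.375,-.927,0]);Z=np.array([0,0,1])
Q=np.array([.4735,.0105,.0145]);W=Q-.028*d
print(tip)
for q in((W[0],W[1],.055),(W[0],W[1],.0145),Q): print('to',R.T@(np.array(q)-tip))
for th in range(8,121,8):
    a=np.radians(th); print(th,R.T@(.11*((1-np.cos(a))*u+np.sin(a)*Z)))
```

```text
[0.4592 0.087  0.0568]
to [0.033  0.0155 0.0353]
to [0.0044 0.0156 0.064 ]
to [0.0242 0.0156 0.0837]
8 [ 0.011  -0.0011 -0.0107]
16 [ 0.022  -0.0043 -0.0209]
24 [ 0.0329 -0.0095 -0.0304]
32 [ 0.0434 -0.0166 -0.039 ]
40 [ 0.0534 -0.0255 -0.0465]
48 [ 0.0626 -0.036  -0.0528]
56 [ 0.0709 -0.0479 -0.0579]
64 [ 0.0781 -0.061  -0.0614]
72 [ 0.084  -0.075  -0.0636]
80 [ 0.0886 -0.0896 -0.0641]
88 [ 0.0918 -0.1046 -0.0631]
96 [ 0.0935 -0.1197 -0.0606]
104 [ 0.0936 -0.1345 -0.0567]
112 [ 0.0922 -0.1488 -0.0513]
120 [ 0.0893 -0.1623 -0.0446]
```

Call:
jog_arm --plan '[[[0,0.015,0.007,0.016,0,0,0],[0,0.033,0.0155,0.0353,0,0,0],[0,0.033,0.0155,0.0353,0,0,0],[0,0.02,0.0155,0.049,0,0,0],[0,0.01,0.0156,0.0585,0,0,0],[0,0.0044,0.0156,0.064,0,0,0],[0,0.0044,0.0156,0.064,0,0,0],[0,0.01,0.0156,0.07,0,0,0],[0,0.017,0.0156,0.077,0,0,0],[0,0.0225,0.0156,0.082,0,0,0],[0,0.0225,0.0156,0.082,0,0,0]]]'

```text
clock: 20.23
tool_pos: [0.4953, 0.0026, -0.0038]
orientation: [178.5, -45.0, -68.1]
force: [-0.1, 0.4, -0.2]
opening: 0.0005
gripper_force: 0.0
```

```bash
cat > chk.py <<'E'
from pose import *
import sys
np.set_printoptions(precision=4,suppress=True)
def chk(n):
    o=ctrl.get_obs();R=Ro.from_euler('xyz',o['orientation'],degrees=True).as_matrix();print('tip',o['tool_pos']-.036*R[:,2],'F',o['force'])
    for c,win in(('top',(285,140,350,228)),('scene',(270,185,350,262))):
        q=snap(c,n+c); h=cv2.cvtColor(q['image'],cv2.COLOR_RGB2HSV); x0,y0,x1,y1=win
        m=cv2.inRange(h,(14,0,150),(50,90,255)); k=np.zeros_like(m); k[y0:y1,x0:x1]=m[y0:y1,x0:x1]
        k=max(cv2.findContours(k,0,2)[0],key=cv2.contourArea); M=cv2.moments(k)
        print(c,cv2.boundingRect(k),M['m10']/M['m00'],M['m01']/M['m00'],M['m00'])
        p=cv2.inRange(h,(0,130,60),(13,255,255))
        print('  orange',[b for b in map(cv2.boundingRect,cv2.findContours(p,0,2)[0]) if 240<b[0]<370 and 130<b[1]<260 and b[2]>6])
chk(sys.argv[1])
E
python3 chk.py k1
```

```text
tip [0.4867 0.0265 0.0217] F [-0.0574  0.3576 -0.1587]
top (300, 174, 30, 47) 315.4807162534435 196.03185261707986 968.0
  orange [(249, 174, 14, 14), (335, 146, 17, 17)]
scene (299, 195, 41, 41) 317.891472868217 215.3889204008319 881.5
  orange [(344, 231, 33, 49), (256, 218, 18, 20)]
```

Run:
```python
from pose import *
np.set_printoptions(precision=3,suppress=True)
o=ctrl.get_obs();print(o['joint_pos'],o['qvel'],o['tool_pos'],o['orientation'],o['force'])
```

```text
[ 47.214  26.644 -58.218  58.31  -47.555 -82.308] [ 0.593  0.125  0.184  0.018  0.035 -0.026] [ 0.495  0.003 -0.004] [178.492 -44.999 -68.067] [ 0.538 -0.172 -0.386]
```

Joint 3 is at its limit (−58.2°), which clipped the pose. Swinging the heading to −80° moves the wrist outward. I'll withdraw a little and re-aim.

```bash
cat > plan.py <<'E'
from pose import *
np.set_printoptions(precision=4,suppress=True)
def go(tip,a,hd):
    o=ctrl.get_obs();T=tgt(a,hd);s,r=delta(o['tool_pos'],o['orientation'],np.array(tip)+.036*T[:,2],T); return s,r
E
python3 - <<'E'
from plan import *
print(go((.462,.06,.04),45,-80)); print(go((.4683,.040,.0145),45,-80))
E
```

```text
(array([-0.0154,  0.016 , -0.0411]), array([-6.9, -0.1,  8.4]))
(array([-0.0186,  0.0167, -0.0083]), array([-6.9, -0.1,  8.4]))
```

Call:
jog_arm --plan '[[[0,-0.005,0.0,-0.03,0,0,0],[0,-0.0154,0.016,-0.0411,-3.5,0,4.2],[0,-0.0154,0.016,-0.0411,-6.9,-0.1,8.4],[0,-0.0154,0.016,-0.0411,-6.9,-0.1,8.4],[0,-0.0154,0.016,-0.0411,-6.9,-0.1,8.4]]]'

```text
clock: 20.95
tool_pos: [0.4661, 0.0348, 0.0144]
orientation: [179.9, -45.1, -79.8]
force: [-0.1, 0.5, 0.5]
opening: 0.0002
gripper_force: 0.0
```

Run:
```python
from plan import *
o=ctrl.get_obs();R=Ro.from_euler('xyz',o['orientation'],degrees=True).as_matrix();tip=o['tool_pos']-.036*R[:,2]
print(tip,o['orientation'],o['joint_pos'])
d=np.array([.1736,-.985,0]);Q=np.array([.4735,.0105,.0145]);W=Q-.03*d
for q in(W,Q): print(go(q,45,-80))
```

```text
[0.4616 0.0599 0.0398] [179.9239 -45.0574 -79.7708] [ 54.7436  27.8445 -48.6359  37.8399 -55.2085 -78.2342]
(array([-0.0033, -0.003 ,  0.0325]), array([-0.1, -0.1,  0.2]))
(array([ 0.0179, -0.0029,  0.0538]), array([-0.1, -0.1,  0.2]))
```

Call:
jog_arm --plan '[[[0,-0.0015,-0.0015,0.016,0,0,0],[0,-0.0033,-0.003,0.0325,0,0,0],[0,-0.0033,-0.003,0.0325,0,0,0],[0,0.004,-0.003,0.04,0,0,0],[0,0.011,-0.003,0.047,0,0,0],[0,0.0175,-0.003,0.0535,0,0,0],[0,0.0175,-0.003,0.0535,0,0,0]]]'

```text
clock: 21.82
tool_pos: [0.4779, -0.0147, -0.0108]
orientation: [180.0, -45.0, -80.0]
force: [0.6, -0.4, 0.0]
opening: 0.0004
gripper_force: 0.0
```

```bash
python3 chk.py k2
python3 - <<'E'
from plan import *
o=ctrl.get_obs();R=Ro.from_euler('xyz',o['orientation'],degrees=True).as_matrix();print(o['joint_pos'],o['orientation'])
u=np.array([.9816,.1908,0]);Z=np.array([0,0,1])
for th in range(8,121,8):
    a=np.radians(th); print(th,R.T@(.11*((1-np.cos(a))*u+np.sin(a)*Z)))
E
```

```text
tip [0.4735 0.0104 0.0147] F [ 0.5716 -0.3916  0.0046]
top (295, 174, 36, 47) 316.18779599271403 195.42987249544623 915.0
  orange [(249, 174, 14, 15), (335, 146, 17, 17)]
scene (299, 195, 38, 41) 316.4353312302839 215.05594111461616 792.5
  orange [(344, 246, 24, 34), (366, 237, 7, 9), (256, 218, 18, 20)]
[ 47.6427  29.086  -53.6496  47.3039 -49.7051 -82.4498] [-179.9999  -45.0142  -79.9307]
8 [ 0.0108 -0.0011 -0.0108]
16 [ 0.0214 -0.0043 -0.0215]
24 [ 0.0315 -0.0095 -0.0317]
32 [ 0.041  -0.0167 -0.0414]
40 [ 0.0497 -0.0257 -0.0503]
48 [ 0.0574 -0.0364 -0.0582]
56 [ 0.0639 -0.0485 -0.065 ]
64 [ 0.0692 -0.0618 -0.0706]
72 [ 0.0731 -0.076  -0.0748]
80 [ 0.0756 -0.0909 -0.0776]
88 [ 0.0765 -0.1061 -0.0789]
96 [ 0.076  -0.1215 -0.0787]
104 [ 0.0739 -0.1366 -0.077 ]
112 [ 0.0704 -0.1512 -0.0738]
120 [ 0.0655 -0.165  -0.0692]
```

At the start point under the ear, with no force and the press unmoved. First part of the lift, to about 40°.

Call:
jog_arm --plan '[[[0,0.0054,-0.0005,-0.0054,0,0,0],[0,0.0108,-0.0011,-0.0108,0,0,0],[0,0.016,-0.0026,-0.016,0,0,0],[0,0.0214,-0.0043,-0.0215,0,0,0],[0,0.0265,-0.0068,-0.0266,0,0,0],[0,0.0315,-0.0095,-0.0317,0,0,0],[0,0.0363,-0.013,-0.0366,0,0,0],[0,0.041,-0.0167,-0.0414,0,0,0],[0,0.0454,-0.021,-0.0459,0,0,0],[0,0.0497,-0.0257,-0.0503,0,0,0],[0,0.0497,-0.0257,-0.0503,0,0,0]]]'

```text
clock: 23.3
tool_pos: [0.5038, -0.0085, 0.06]
orientation: [-180.0, -45.0, -79.9]
force: [-0.2, 0.5, -0.1]
opening: 0.0007
gripper_force: 0.3
```

```bash
python3 chk.py k3
python3 - <<'E'
from plan import *
a=pickle.load(open('k3scene.pkl','rb'));H=np.array([.6043,.0186,.034]);u=np.array([.9816,.1908,0]);v=np.array([-.1908,.9816,0]);Z=np.array([0,0,1])
b=pickle.load(open('k3top.pkl','rb'))
for th in(0,20,30,40,50):
    t=np.radians(th); e=H+.13*(-np.cos(t)*u+np.sin(t)*Z); print(th,proj(a,e-.025*v),proj(b,e-.025*v))
for s,(y,x) in((a,(150,285)),(b,(165,290))):
    g=cv2.inRange(cv2.cvtColor(s['image'],cv2.COLOR_RGB2HSV),(14,0,150),(50,90,255))
    for r in range(y,y+60,3): print(r,''.join('#' if k else '.' for k in g[r,x:x+65]))
E
```

```text
tip [0.4993 0.0165 0.0855] F [-0.1731  0.5346 -0.1165]
top (303, 174, 27, 34) 316.95116772823775 190.4968152866242 549.5
  orange [(249, 174, 14, 14), (335, 146, 17, 17)]
scene (299, 185, 34, 50) 313.15256315918566 207.04415011037528 679.5
  orange [(344, 242, 26, 38), (256, 218, 18, 20)]
0 [324.5825 196.3606] [328.2691 218.0142]
20 [323.0711 188.2249] [328.0196 214.0025]
30 [321.16   185.5938] [327.4983 209.9761]
40 [318.4947 184.0981] [326.7155 204.685 ]
50 [315.119  183.8442] [325.6889 198.2731]
150 .................................................................
153 .................................................................
156 .................................................................
159 .................................................................
162 ................................................................#
165 ....#............................................................
168 ..............#..................................................
171 ...........................................#.....................
174 ................................
[... 1503 characters left out ...]

195 ...............#####################.............................
198 .................#..#################............................
201 .....................#################...........................
204 ....................#################............................
207 .....................######......................................
210 .................................................................
213 .................................................................
216 .................................................................
219 .................................................................
222 .................................................................
```

The ear is at about 40° and following the finger as planned, with the press in place. Carry on over the balance point.

Call:
jog_arm --plan '[[[0,0.004,-0.005,-0.004,0,0,0],[0,0.0077,-0.0107,-0.0079,0,0,0],[0,0.011,-0.0167,-0.0114,0,0,0],[0,0.0142,-0.0228,-0.0147,0,0,0],[0,0.017,-0.0294,-0.0176,0,0,0],[0,0.0195,-0.0361,-0.0203,0,0,0],[0,0.0216,-0.0432,-0.0225,0,0,0],[0,0.0234,-0.0503,-0.0245,0,0,0],[0,0.0248,-0.0577,-0.026,0,0,0],[0,0.0259,-0.0652,-0.0273,0,0,0],[0,0.0265,-0.0728,-0.028,0,0,0],[0,0.0268,-0.0804,-0.0286,0,0,0],[0,0.0267,-0.088,-0.0286,0,0,0],[0,0.0263,-0.0958,-0.0284,0,0,0],[0,0.0254,-0.1034,-0.0276,0,0,0],[0,0.0242,-0.1109,-0.0267,0,0,0],[0,0.0225,-0.1182,-0.0252,0,0,0],[0,0.0207,-0.1255,-0.0235,0,0,0],[0,0.0207,-0.1255,-0.0235,0,0,0],[0,0.0207,-0.1255,-0.0235,0,0,0]]]'

```text
clock: 25.9
tool_pos: [0.6264, 0.015, 0.0909]
orientation: [180.0, -45.0, -79.9]
force: [-0.3, -0.7, 1.0]
opening: 0.0001
gripper_force: 0.0
```

```bash
cat > ang.py <<'E'
from plan import *
import sys
n=sys.argv[1]
H=np.array([.6043,.0186,.034]);u=np.array([.9816,.1908,0]);v=np.array([-.1908,.9816,0]);Z=np.array([0,0,1])
a=pickle.load(open(n+'scene.pkl','rb'));b=pickle.load(open(n+'top.pkl','rb'))
for th in(60,90,110,130,150,175):
    t=np.radians(th); e=H+.13*(-np.cos(t)*u+np.sin(t)*Z); print(th,[proj(a,e+k*.025*v).round() for k in(-1,1)],[proj(b,e+k*.025*v).round() for k in(-1,1)])
for s,(y,x) in((a,(185,260)),(b,(125,285))):
    g=cv2.inRange(cv2.cvtColor(s['image'],cv2.COLOR_RGB2HSV),(14,0,140),(50,90,255))
    for r in range(y,y+88,4): print(r,''.join('#' if k else '.' for k in g[r,x:x+85]))
E
python3 chk.py k4; python3 ang.py k4
```

```text
tip [0.6219 0.0401 0.1163] F [-0.3042 -0.6802  1.0311]
top (296, 140, 29, 32) 310.6754850088183 152.7085537918871 378.0
  orange [(249, 178, 10, 8), (335, 146, 17, 17)]
scene (314, 196, 32, 44) 330.2025129342202 216.18847006651885 225.5
  orange [(256, 218, 18, 20)]
60 [array([311., 185.]), array([326., 193.])] [array([324., 191.]), array([306., 194.])]
90 [array([296., 196.]), array([312., 204.])] [array([320., 166.]), array([302., 170.])]
110 [array([286., 209.]), array([302., 218.])] [array([317., 151.]), array([299., 155.])]
130 [array([278., 224.]), array([293., 234.])] [array([314., 140.]), array([297., 143.])]
150 [array([272., 240.]), array([287., 249.])] [array([313., 134.]), array([296., 137.])]
175 [array([270., 256.]), array([285., 265.])] [array([312., 134.]), array([296., 137.])]
185 ....#...............##................................................#..............
189 #......................#.........#...........................#.......................
193 ........................##........#..................................................
197 .#..................#
[... 2964 characters left out ...]
......###.............####............................................
185 .........................####################............................#...........
189 .....................#########################.......................................
193 .......#########.....#########################.......................................
197 .................#...################.....####.......................................
201 .......................................#####.........................................
205 ........................################.............................................
209 .....................................................................................
```

The ear has gone over and is dropping back, with its edge at top row ~137. I'll retract up and away.

Call:
jog_arm --plan '[[[0,0.03,0,-0.03,0,0,0],[0,0.07,0,-0.07,0,0,0],[0,0.106,0,-0.106,0,0,0],[0,0.106,0,-0.106,0,0,0],[0,0.08,0,-0.135,0,0,0],[0,0.05,0,-0.163,0,0,0],[0,0.05,0,-0.163,0,0,0],[0,0.05,0,-0.163,0,0,0],[0,0.05,0,-0.163,0,0,0],[0,0.05,0,-0.163,0,0,0],[0,0.05,0,-0.163,0,0,0],[0,0.05,0,-0.163,0,0,0]]]'

```text
clock: 27.5
tool_pos: [0.6126, 0.0936, 0.2416]
orientation: [180.0, -45.0, -79.9]
force: [0.3, 0.1, -0.2]
opening: 0.0001
gripper_force: 0.0
```

```bash
python3 chk.py k5; python3 ang.py k5
python3 - <<'E'
from plan import *
b=pickle.load(open('k5top.pkl','rb'))
print('pot',plane(b,343.5,154.5,.044)); H=np.array([.6043,.0186,.034]);u=np.array([.9816,.1908,0])
print('open disc centre',proj(b,H+.048*u-[0,0,.004]))
E
```

```text
tip [0.6081 0.1187 0.2671] F [ 0.2634  0.0731 -0.2007]
top (293, 140, 39, 69) 313.39264413518885 170.977634194831 1006.0
  orange [(265, 211, 13, 34), (335, 146, 17, 17)]
scene (280, 206, 39, 45) 298.035690897184 228.3176162409954 509.0
  orange [(256, 218, 18, 20)]
60 [array([311., 185.]), array([326., 193.])] [array([324., 191.]), array([306., 194.])]
90 [array([296., 196.]), array([312., 204.])] [array([320., 166.]), array([302., 170.])]
110 [array([286., 209.]), array([302., 218.])] [array([317., 151.]), array([299., 155.])]
130 [array([278., 224.]), array([293., 234.])] [array([314., 140.]), array([297., 143.])]
150 [array([272., 240.]), array([287., 249.])] [array([313., 134.]), array([296., 137.])]
175 [array([270., 256.]), array([285., 265.])] [array([312., 134.]), array([296., 137.])]
185 ...................#.#..#............................................................
189 #......................#.............................................................
193 .....................................................................#...............
197 ...................#.
[... 3031 characters left out ...]
...
185 .........................####################............................#...........
189 ................###..#########################.............................#.........
193 ...............####.###########################.................................#....
197 ................###..#########################.......................................
201 ......................................######.........................................
205 ................................########.............................................
209 .....................................................................................
pot [ 0.6735 -0.0764  0.044 ]
open disc centre [309.1827 162.573 ]
```

```bash
python3 -c "
from plant import ctrl
print(ctrl.close_job())"
```

```text
the job is handed in; nothing more can be done
None
```

The pot was pushed about 10 cm to the right, clear of the landing place, and is still upright. The upper half was then flipped by its ear and lies fully open with the press not visibly moved, the arm finished clear, and the job was handed in at about 28 s.

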